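Lock the shaker shaft: line up the slotted disc, push the bar through

TASK

Lock the shaft of the low white shaker drive so that it can be put away: push the slotted disc round by its upright red pins until its slot lines up with the brass locking bar, then push the bar by its green end plate through the slot until it is fully home, with the plate against the grey bridge. Only push, with a light touch: do not grip anything, do not lift the bar or pull it out, and leave the glassware, bottles and other things where they stand.

Things in the scene. Friction and masses are not known exactly. Their poses are not given: they have to be found in the camera images.
- shaker: Low white box, 310 x 180 x 40 mm high, fixed to the bench, blue strip along both long sides; place and yaw vary. Origin: at bench level under the disc's axis (all z here are above the bench). Its x axis is the way the bar is pushed; it spans x -205 to +105, y -90 to +90 mm. Along y = 0 on top: channel, bridge, disc, keeper arch.
- bridge (a point): Top centre of the grey bridge over the bar's channel, at shaker x -53, z 71.5 mm; 14 mm long (x -60 to -46), 36 mm wide. Its rear face (x -60) is the stop for the green plate. Behind it lies the open channel, x -190 to -48 mm, floor at z 46, grey rails 10 mm thick up to z 58 mm at y 7.5 to 17.5 mm either side.
- keeper (a point): Top centre of the grey keeper arch beyond the disc, at shaker x +56, z 69.5 mm; 14 mm long, 44 mm wide. The bar's nose ends inside it.
- disc (a joint): Angle (rad, counter-clockwise from above) of the slotted disc about the upright axis through the shaker's origin. Its slot is lined up with the bar (along shaker x) at 0 and equally at 3.14. Starts between 0.55 and 2.6; turns from -0.4 to 3.54. Friction about 0.05 N m, no detent: stays where left. Errors up to about 0.1 are taken up by the bar's round nose; over 0.3 the bar is blocked.
- disc_top (a point): Centre of the slotted disc at its top face, z 62 mm. Bright metal, 84 mm diameter, one straight slot 18 mm wide, with dark floor and flared mouths, right across its middle.
- pin_a (a point): Top centre of a red upright pin on the disc, 12 mm diameter, 38 mm tall (z 62 to 100 mm), 33 mm from the axis, 90 degrees counter-clockwise from the slot: in the shaker's frame at the angle joint + 90 degrees.
- pin_b (a point): Top centre of the other, like pin, on the opposite side of the disc (joint - 90 degrees). Either may be pushed, either way.
- bar: Brass locking bar, loose in its channel, 128 mm long, 12 wide, 14 high, about 0.3 kg, rounded nose. Origin: underside of the nose tip; the bar runs from there to its own -x; its x is the shaker's x. Nose starts at shaker x about -52 to -58 mm, under the bridge; when home it is at +56 mm (travel 108 to 114 mm). Slides at about 2 N and stays where left.
- bar_tail (a point): Centre of the rear face (the one to push) of the green plate across the bar's tail, z 78 mm, 128 mm behind the nose tip. Plate 60 mm wide, 12 mm thick, from just above the rails (z 60) to z 96 mm.
- rack: Wooden test tube rack with four clear tubes, 75 x 220 x 157 mm high, loose, stands at the far left; leave alone. Origin: centre of its underside.
- cup_a: Clear beaker, 60 mm diameter, 85 mm high, loose, on the right; leave alone. Origin: centre of its underside.
- cup_b: Clear beaker, 68 mm diameter, 95 mm high, loose, on the right; leave alone. Origin: centre of its underside.
- dropper_a: Amber dropper bottle, 30 mm diameter, 72 mm high, loose, standing on the shaker's top beside the channel (near x = -130, y = +66 mm there; its top at z = 112 mm); leave alone. Origin: centre of its underside.
- dropper_b: Like amber dropper bottle, 30 mm diameter, 72 mm high, loose on the bench on the right; leave alone. Origin: centre of its underside.
- stopper: Dark rubber stopper, 26 mm diameter, 22 mm high, loose, standing on the shaker's top near the corner x = +80, y = -64 mm; leave alone. Origin: centre of its underside.
- goggles: Red and clear safety goggles, 145 x 150 x 45 mm high, loose on the bench on the left; leave alone. Origin: middle, at bench level.
Things that resemble listed ones, but are neither listed nor needed, are in the scene too. What is shaped like the bar but orange is not meant.

How it is judged:
On the way, in this order (a step that is already met when the one before it is completed fails the run):
1. the disc's slot lies in line with the bar ((value of joint disc between -0.15 and 0.15 rad or value of joint disc between 2.99159 and 3.29159 rad)), for 0.2 s.
2. the bar is pushed through the slot, home (x of bar in the frame of shaker above 0.052 m), for 0.2 s.
At the end, for the whole second after the job is handed in: the bar's nose is at least 52 mm past the disc's axis (home is 56), within 6 mm of the centre line and 0.1 rad of its direction, lying in its channel (not raised by 5 mm) and at rest; the disc is within 0.12 rad of lined up, either way round (x of bar in the frame of shaker above 0.052 m and y of bar in the frame of shaker between -0.006 and 0.006 m and z of bar in the frame of shaker below 0.051 m and angle between the x axis of bar and the x axis of shaker, either way round below 0.1 rad and (value of joint disc between -0.12 and 0.12 rad or value of joint disc between 3.02159 and 3.26159 rad) and linear speed of bar below 0.01 m/s); the robot touches nothing.
It fails at once if the locking bar is lifted (by 12 mm) or tipped out of its channel (z of bar in the frame of shaker above 0.058 m or z of bar_tail in the frame of shaker above 0.09 m).
It fails at once if the locking bar is pulled back out of its channel (x of bar in the frame of shaker below -0.085 m).
It fails at once if the bar or the drive with its disc is squeezed or forced (over 35 N from the fingers) (contact force between the fingers and bar above 35 N or contact force between the fingers and shaker above 35 N).
It fails at once if a bystander is displaced (20 mm; rack and goggles 30 mm) (distance of any of rack, goggles from where it was at the start of the episode above 0.03 m or distance of any of cup_a, cup_b, dropper_a, dropper_b, stopper from where it was at the start of the episode above 0.02 m).
It fails at once if a bystander is knocked over (angle between any of rack, cup_a, cup_b, dropper_a, dropper_b, stopper, goggles's own z axis and vertical above 0.5 rad).
It also fails if it takes over 48 s, if anything falls off the work surface, if the arm or the gripper's body presses on something with over 40 N, if the wrist force passes 120 N, or if a joint passes its speed limit or range.

ROBOT

A 6-joint arm with a two-finger parallel gripper is mounted at the origin on the work surface. World frame = base frame: x ahead of the robot, y to its left, z up, the work surface at z = 0. Lengths are in m, angles in rad, forces in N, time in s.
With the tool pointing down it reaches from about 0.35 to 0.85 m from the base axis. Payload 8.1 kg.
Tool frame: the origin (TCP) lies on the centre line of the jaws, within the pads' length; the fingertips stand 11 mm ahead of it and the grasp point (between the pads) lies 8 mm behind it (tip_reach is the z of the fingertips in the tool frame, in m); z points along the fingers, y is the direction in which the jaws open and shut (so a half turn about z gives the same grasp; the last joint's range is limited). The gripper opens to 93 mm and grips with 3 to 60 N. Pads are 15 mm wide; open, the fingers measure 128 mm over their backs; the gripper's body (75 mm by 188 mm) begins 65 mm behind the grasp point.
Start: joints at [-1.353, 0.13, 1.488, -0, 1.523, -0.085], TCP at [0.179, -0.573, 0.23] pointing down, gripper open.
Joint ranges: [-2.96, 2.96], [-0.89, 2.26], [0.02, 2.5], [-1.34, 4.48], [0, 2.73], [-2.66, 2.66]. Speed limits (rad/s): [2.39, 2.39, 2.79, 3.14, 3.14, 3.14].

INTERFACE

Orientations are given as a rotation vector (axis times angle).
In Python, from plant import read_state, read_camera, camera_params, close_job, silhouettes, tip_of, tip_reach gives the robot as it stands.
- The arm moves only by the shell command python3 -m creep 'ROWS' [FORCE]. ROWS is JSON, a list of rows, each a list of 5 numbers: the shift along the tool's x, y, z in m, then the turn about the tool's z in rad, then the closure in counts, from 0 (fully open) to 255 (shut). In form: [[dx, dy, dz, twist, gripper], ...]. A call has 1 to 12 rows; each row shifts and turns the commanded pose from where the row before left it, along the tool's axes as they then stand; what a row does not reach is not made up. A row lasts 1/12 s, in which the tool goes at most 41.7 mm and 7.16 degrees, less where a joint would pass 70% of its speed; a pose out of reach is approached as far as the arm can. A call is refused whole if a number of a shift passes 0.0417 or a number of a turn 0.125, either way. A call with a gripper value outside its range is refused whole. The fingers move at their own pace and stop on an object; FORCE is the grip in N (left out, the last holds). Time passes only in rows, so rows that do not move let the fingers close. It gives the time, the measured TCP pose, the force and the opening at its end, in the units of the state.
- read_state(): the state, without advancing time (a new reading comes with each control period).
- read_camera(name): name is "scene" or "top"; returns the picture (400x640x3 uint8, red, green, blue); there is no depth.
- camera_params(name): a dict with "fov_y" (degrees; the focal length in pixels is half the picture's height over the tangent of half this angle, whatever the lens; pixels are square), "cx", "cy" (the principal point, pixels), "position" and "rotation" of the camera in the world. Camera axes: x right, y down, z forward; pixel columns grow to the right and rows downward; lengths in m; the calibration is good to about 2 mm. A picture is of the moment at which its call begins. camera_params takes no time and is no camera call.
- close_job(): hands the job in, once; it reports no verdict.
Trained networks look in the newest picture that a camera, given by its name, has taken for a name from the list of things; names that differ only in an ending like _2 or _b are one class to them, and where a whole thing is asked for, a point or a joint stands for the part that bears it (a point fixed in the world has none). Each returns a list of dicts, best first, with "confidence" (0 to 1); they miss things now and then, are a little off and sometimes report something else, mostly with a low value. They report only what shows in the picture. A call takes as long as a camera call. They do not tell look-alikes from the thing itself.
- silhouettes(camera, query): "region" (400x640 bool, what is visible of it) and "pixel" ([column, row] in pixels, amid what is visible of it).
- tip_of(camera, query): "pixel" ([column, row] in pixels: a listed point, or the origin of a listed thing).
The state is a dict: "t": time; "q": joint angles; "dq": joint speeds; "joint_torque": joint torques, N m; "tool_pos": TCP position; "orientation": TCP orientation; "force": force on the tool from outside, world axes, zero at the start; "wrist_torque": the same for the moment, N m; "opening": finger opening in m.
Only numpy, scipy, OpenCV 4.12 (cv2) and the standard library are available. Lean on these libraries where they do the work, as an engineer would, in place of code of your own. Each camera call takes 0.05 s, during which the arm holds its last target.

## Working session

There is one attempt and no reset: what is moved stays moved. The work goes in short steps, Python scripts to look and compute and a shell command to move; the robot and the scene stay as the last step left them, time stands still between calls to the robot, and variables do not carry over. Pictures are saved under pics/ and viewed, and the job is handed in when it is done.

```bash
mkdir -p pics; ls; python3 - <<'E'
from plant import *
import cv2
for n in("scene","top"):
    im=read_camera(n); cv2.imwrite(f"pics/{n}0.png",im[:,:,::-1]); p=camera_params(n); print(n,p)
    for q in("disc_top","pin_a","pin_b","bar_tail","bridge","keeper","bar","shaker","stopper","dropper_a"):
        print(q,[([round(float(v)) for v in d["pixel"]],round(d["confidence"],2)) for d in tip_of(n,q)])
print(read_state(), tip_reach)
E
```

```text
pics
scene {'fov_y': 55.64094216316864, 'cx': 317.62080577431675, 'cy': 196.81521129371797, 'position': array([1.19183119, 0.09989938, 0.77800888]), 'rotation': array([-1.64977854, -1.9327054 ,  0.7381334 ])}
disc_top [([356, 203], 0.65), ([322, 171], 0.49)]
pin_a [([361, 201], 0.71), ([348, 181], 0.61)]
pin_b [([361, 201], 0.71), ([348, 181], 0.61)]
bar_tail [([296, 169], 0.83), ([380, 325], 0.78)]
bridge [([333, 192], 0.59), ([350, 179], 0.43)]
keeper [([375, 206], 0.98), ([294, 172], 0.43)]
bar [([350, 284], 0.93), ([336, 198], 0.9), ([458, 195], 0.66), ([352, 179], 0.33), ([181, 209], 0.24)]
shaker [([351, 216], 0.56), ([295, 174], 0.48)]
stopper [([373, 235], 0.68), ([349, 215], 0.63)]
dropper_a [([334, 192], 0.68), ([319, 173], 0.59), ([178, 209], 0.51), ([165, 242], 0.38)]
top {'fov_y': 53.644697214753556, 'cx': 321.7947368314843, 'cy': 203.19649092817298, 'position': array([0.51242692, 0.01752103, 1.30030259]), 'rotation': array([-2.19264807,  2.21116047, -0.05497672])}
disc_top [([293, 212], 0.96)]
pin_a [([298, 222], 0.74), ([285, 206], 0.62)]
pin_b [([298, 222], 0.74), ([2
[... 252 characters left out ...]
 [([431, 199], 0.65), ([324, 247], 0.58)]
{'t': 1.1, 'q': array([-1.35342104e+00,  1.30416408e-01,  1.48822557e+00,  3.43341030e-05,
        1.52300626e+00, -8.54038047e-02]), 'dq': array([-0.0012134 , -0.00251657,  0.00027814, -0.0025363 , -0.00101472,
       -0.00126178]), 'joint_torque': array([-4.36379860e-04, -5.59763932e+01, -4.92062616e+01,  7.71401986e-02,
        2.27725675e-02,  7.54634499e-06]), 'tool_pos': array([ 0.17893347, -0.57268752,  0.22961135]), 'orientation': array([-3.10560392e+00, -4.73778392e-01, -4.79947559e-05]), 'force': array([-0.17648529,  0.40333419,  0.52269484]), 'wrist_torque': array([0.00157335, 0.02194741, 0.03949562]), 'opening': 0.09301695973133227} 0.011
```

View pics/scene0.png

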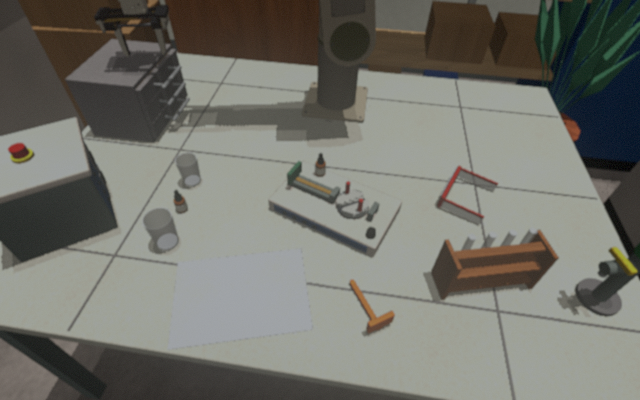

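View pics/top0.png

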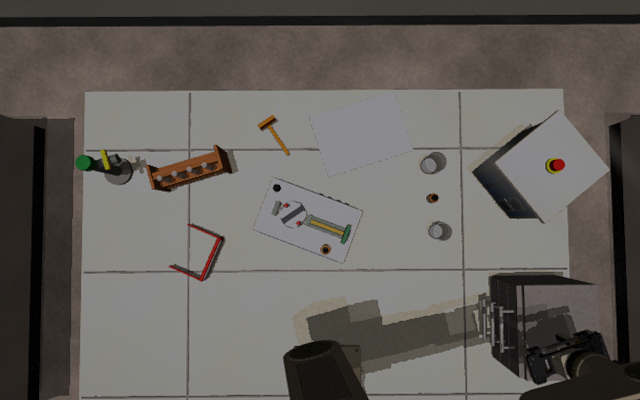

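```bash
python3 - <<'E'
import cv2
a=cv2.imread("pics/top0.png")[130:290,210:410]; cv2.imwrite("pics/topc.png",cv2.resize(a,None,fx=3.9,fy=3.7,interpolation=2))
a=cv2.imread("pics/scene0.png")[120:280,240:440]; cv2.imwrite("pics/scenec.png",cv2.resize(a,None,fx=4,fy=3.7,interpolation=2))
E
```

```text
(no output)
```

View pics/topc.png

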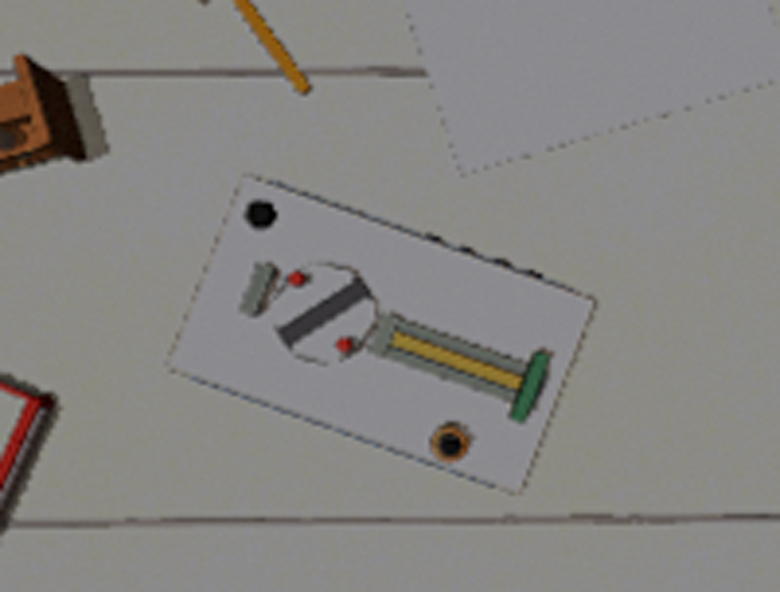

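View pics/scenec.png

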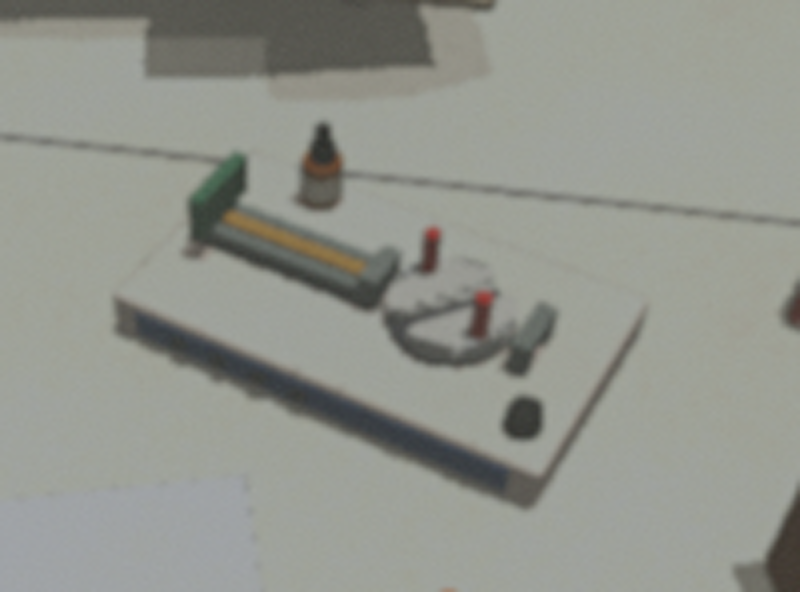

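```bash
cat > h.py <<'E'
import numpy as np, cv2
from scipy.optimize import least_squares
from scipy.spatial.transform import Rotation as R
from plant import *
def proj(n,P):
    p=camera_params(n); r=p["rotation"]; r=np.array(r); M=R.from_rotvec(r).as_matrix() if r.shape==(3,) else r
    c=(np.atleast_2d(P)-p["position"])@M; f=200/np.tan(np.radians(p["fov_y"]/2))
    return c[:,:2]/c[:,2:]*f+[p["cx"],p["cy"]]
def ray(n,px,z):
    p=camera_params(n); M=R.from_rotvec(p["rotation"]).as_matrix(); f=200/np.tan(np.radians(p["fov_y"]/2))
    d=M@np.r_[(np.array(px)-[p["cx"],p["cy"]])/f,1]; return p["position"]+d*(z-p["position"][2])/d[2]
def w(s,P):
    c,q=np.cos(s[2]),np.sin(s[2]); P=np.atleast_2d(P).astype(float)
    return np.c_[s[0]+c*P[:,0]-q*P[:,1],s[1]+q*P[:,0]+c*P[:,1],P[:,2]]
E
python3 - <<'E'
from h import *
T=[(105,-90,40,273.1,177.3),(-205,-90,40,363.1,210.3),(-205,90,40,343.8,263.2),(105,90,40,253.6,230)]
S=[(-205,-90,40,269.5,200.3),(105,90,40,401,202.4),(105,-90,40,375,248.4)]
pt=[(286.2,205.1),(298.5,223.2)]; ps=[(361.2,200.8),(348,183.5)]
def res(v):
    s=v[:3]; o=[]
    for n,L,pp in(("top",T,pt),("scene",S,ps)):
        L=np.array(L); o.append((proj(n,w(s,L[:,:3]/1e3))-L[:,3:]).ravel())
        a=v[3]; P=[[.033*np.cos(a+k*np.pi/2),.033*np.sin(a+k*np.pi/2),.1] for k in(-1,1)]
        o.append((proj(n,w(s,P))-pp).ravel())
    return np.concatenate(o)
x0=ray("top",(293,212),.062)
best=min((least_squares(res,[x0[0],x0[1],1.2,a]) for a in(.6,1.2,1.8,2.4)),key=lambda r:r.cost)
print(best.x,best.cost); print(res(best.x).reshape(-1,2).round(1).tolist())
s=best.x; np.save("s.npy",s)
for q in("bar_tail","bridge","keeper"): pass
c,q=np.cos(s[2]),np.sin(s[2])
g=ray("top",(210+530/3.9,130+384/3.7),.096)-np.r_[s[:2],0]
print("plate top centre in shaker",c*g[0]+q*g[1],-q*g[0]+c*g[1])
g=ray("scene",(295.5,168),.09)-np.r_[s[:2],0]
print("plate scene",c*g[0]+q*g[1],-q*g[0]+c*g[1])
for k in(-1,1): print(k,w(s,[.033*np.cos(s[3]+k*np.pi/2),.033*np.sin(s[3]+k*np.pi/2),.1]))
st=read_state();print(st['t'],R.from_rotvec(st['orientation']).as_matrix().round(3))
E
```

```text
[0.53426918 0.10404811 1.20670561 0.96371163] 19.560262169545
[[-1.6, -1.1], [-0.6, -0.3], [-0.8, 0.0], [-2.2, -0.9], [-1.4, -0.3], [-1.3, -0.5], [-3.5, -0.9], [0.7, -2.4], [-0.6, 0.1], [-1.3, -0.9], [-1.2, -1.1]]
plate top centre in shaker -0.1774575140127633 -0.0009469848643379672
plate scene -0.17275257491712628 0.007139288837319006
-1 [[0.56151232 0.12267098 0.1       ]]
1 [[0.50702604 0.08542523 0.1       ]]
1.1 [[ 0.955  0.298  0.   ]
 [ 0.298 -0.955  0.   ]
 [ 0.    -0.    -1.   ]]
```

```bash
python3 - <<'E'
from h import *
for n in("top","scene"):
    im=cv2.imread(f"pics/{n}0.png").astype(int); b,g,r=im[...,0],im[...,1],im[...,2]
    for nm,m in(("red",(r>1.5*g+15)&(r>1.5*b+15)),("green",(g>1.25*r+8)&(g>1.1*b))):
        k,l,st,c=cv2.connectedComponentsWithStats(m.astype(np.uint8))
        for i in range(1,k):
            if 240<c[i][0]<440 and 130<c[i][1]<280 : print(n,nm,st[i],c[i].round(1))
# robot base: expected pixel and TCP
s=read_state(); 
print(proj("scene",[[0,0,0],s['tool_pos']]),proj("top",[[0,0,0],s['tool_pos'],s['tool_pos']+[0,0,.08]]))
print(ray("top",(285.8,205.5),.1),ray("top",(298,222.5),.1),ray("scene",(361,201),.1),ray("scene",(348,183.),.1))
E
```

```text
top red [430 194   5   8  14] [431.5 197.2]
top red [284 203   4   4  13] [285.5 204.8]
top red [296 222   4   3  10] [297.8 223. ]
top green [341 225  10  19  71] [345.6 234.1]
scene red [347 182   2   3   6] [347.5 183. ]
scene red [359 199   4   3   9] [360.3 200.1]
scene green [289 163  11  11  21] [294.3 167.7]
[[334.90562646 102.02641246]
 [143.55186008  50.00668682]] [[326.32165773 379.56270148]
 [541.17058118 343.53910816]
 [559.26910808 353.57383882]]
[0.55931931 0.11965539 0.1       ] [0.50746563 0.08294201 0.1       ] [0.56467069 0.12555893 0.1       ] [0.50863004 0.08858533 0.1       ]
```

```bash
python3 - <<'E'
from h import *
T=[(105,-90,40,273.1,177.3),(-205,-90,40,363.1,210.3),(-205,90,40,343.8,263.2),(105,90,40,253.6,230)]
S=[(-205,-90,40,269.5,200.3),(105,90,40,401,202.4),(105,-90,40,375,248.4)]
pt=[(285.5,204.8),(297.8,223)]; ps=[(360.3,200.3),(347.5,183)]
def mk(use):
  def res(v):
    s=v[:3]; o=[]
    for n,L,pp in(("top",T,pt),("scene",S,ps)):
        if n not in use: continue
        L=np.array(L); o.append((proj(n,w(s,L[:,:3]/1e3))-L[:,3:]+.4).ravel())
        a=v[3]; P=[[.033*np.cos(a+k*np.pi/2),.033*np.sin(a+k*np.pi/2),.1] for k in(-1,1)]
        o.append((proj(n,w(s,P))-pp).ravel())
    return np.concatenate(o)
  return res
for use in(("top",),("scene",),("top","scene")):
    b=least_squares(mk(use),[.534,.104,1.2,.96]); print(use,b.x,b.cost,b.fun.reshape(-1,2).round(1).tolist())
s=b.x; np.save("s.npy",s)
st=read_state(); M=R.from_rotvec(st['orientation']).as_matrix()
t=w(s,[-.058,.028,.25])[0]; print(t, "tool shift",(M.T@(t-st['tool_pos'])).round(4),"yaw turn about tool z",-(s[2]-np.arctan2(M[1,0],M[0,0])))
E
```

```text
('top',) [0.53356276 0.10151647 1.21082945 0.94797713] 1.1130785334086306 [[-0.6, -0.4], [0.6, -0.0], [0.6, 0.4], [-0.9, -0.1], [0.2, 0.1], [0.1, -0.0]]
('scene',) [0.53533828 0.10589557 1.19790367 0.96245243] 6.308676077260848 [[-2.3, -0.7], [1.9, -1.3], [0.1, 1.1], [0.2, 0.1], [0.1, -0.2]]
('top', 'scene') [0.534378   0.10391739 1.20681263 0.95384872] 11.439719633728714 [[-1.2, -0.7], [-0.2, 0.0], [-0.4, 0.4], [-1.7, -0.5], [-0.6, -0.1], [-0.7, -0.3], [-3.1, -0.5], [1.0, -2.0], [-0.3, 0.5], [-0.6, -0.3], [-0.6, -0.6]]
[0.4875644  0.05968519 0.25      ] tool shift [ 0.4831 -0.5116 -0.0203] yaw turn about tool z -0.904035185766944
```

```bash
python3 -m creep '[[0.01,-0.01,-0.01,0,255],[0.02,-0.02,-0.01,0,255],[0.025,-0.027,0,0,255],[0.025,-0.027,0,0,255],[0.025,-0.027,0,0,255],[0.025,-0.027,0,0,255],[0.025,-0.027,0,0,255],[0.025,-0.027,0,0,255],[0.025,-0.027,0,0,255],[0.025,-0.027,0,0,255]]' 10; python3 -m creep '[[0.025,-0.027,0,0,255],[0.025,-0.027,0,0,255],[0.025,-0.027,0,0,255],[0.025,-0.027,0,0,255],[0.025,-0.027,0,0,255],[0.025,-0.027,0,0,255],[0.025,-0.027,0,0,255],[0.025,-0.027,0,0,255],[0.02,-0.02,0,0,255],[0.01,-0.01,0,0,255]]'; python3 -m creep '[[0,0,0,-0.1,255],[0,0,0,-0.1,255],[0,0,0,-0.1,255],[0,0,0,-0.1,255],[0,0,0,-0.1,255],[0,0,0,-0.1,255],[0,0,0,-0.1,255],[0,0,0,-0.1,255],[0,0,0,-0.1,255],[0,0,0,0,255]]'
cat > rel.py <<'E'
from h import *
import sys
s=np.load("s.npy"); s=np.array([.534,.1025,1.209])
st=read_state(); M=R.from_rotvec(st['orientation']).as_matrix(); d=st['tool_pos']-np.r_[s[:2],0]
c,q=np.cos(s[2]),np.sin(s[2])
print("tcp in shaker mm",(1e3*np.array([c*d[0]+q*d[1],-q*d[0]+c*d[1],d[2]])).round(1),"yaw err",round(np.arctan2(M[1,0],M[0,0])-s[2],4),"tilt",M[:,2].round(3),"F",st['force'].round(2),"t",st['t'],"open",st['opening'])
if len(sys.argv)>3:
    t=w(s,np.array([float(a) for a in sys.argv[1:4]])/1e3)[0]; print("shift",(1e3*M.T@(t-st['tool_pos'])).round(1))
E
python3 rel.py -58 28 120
```

```text
t: 1.93
tool_pos: [0.3255, -0.2677, 0.2498]
orientation: [3.105, 0.473, 0.001]
force: [1.4, -0.3, -0.3]
opening: 0.0308
t: 2.77
tool_pos: [0.4722, 0.0372, 0.2497]
orientation: [-3.104, -0.478, -0.001]
force: [0.9, -0.1, 0.3]
opening: 0.0001
t: 3.6
tool_pos: [0.4713, 0.0341, 0.2497]
orientation: [2.586, 1.784, 0.0]
force: [-0.4, -1.0, 0.4]
opening: 0.0007
tcp in shaker mm [-86.2  34.4 249.7] yaw err -0.0014 tilt [ 0. -0. -1.] F [-0.44 -0.96  0.37] t 3.6 open 0.0006878688659645756
shift [ 28.2   6.4 129.7]
```

```bash
python3 -m creep '[[0.005,0.001,0.025,0,255],[0.005,0.001,0.025,0,255],[0.005,0.001,0.025,0,255],[0.005,0.001,0.025,0,255],[0.005,0.001,0.02,0,255],[0.003,0.001,0.01,0,255],[0,0,0,0,255]]'; python3 rel.py -58 28 91
python3 - <<'E'
from h import *
for n,(x,y) in (("top",(250,160)),("scene",(280,120))):
    a=read_camera(n)[y:y+110,x:x+140,::-1]; cv2.imwrite(f"pics/{n}1.png",cv2.resize(a,None,fx=5,fy=5,interpolation=2))
E
```

```text
t: 4.18
tool_pos: [0.4853, 0.0584, 0.1171]
orientation: [-2.59, -1.774, 0.006]
force: [-0.6, 0.3, -0.4]
opening: 0.0004
tcp in shaker mm [-58.5  29.9 117.1] yaw err -0.008 tilt [-0.004  0.    -1.   ] F [-0.62  0.27 -0.45] t 4.1833 open 0.00038752780191821036
shift [ 0.5  2.  26. ]
```

View pics/scene1.png

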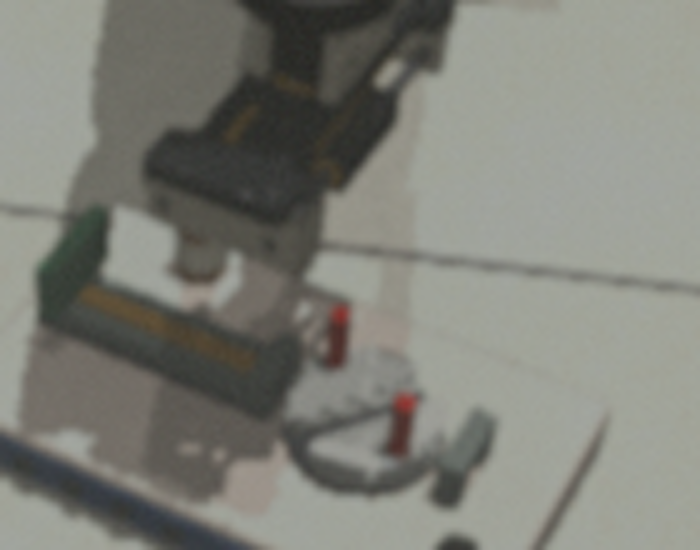

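View pics/top1.png

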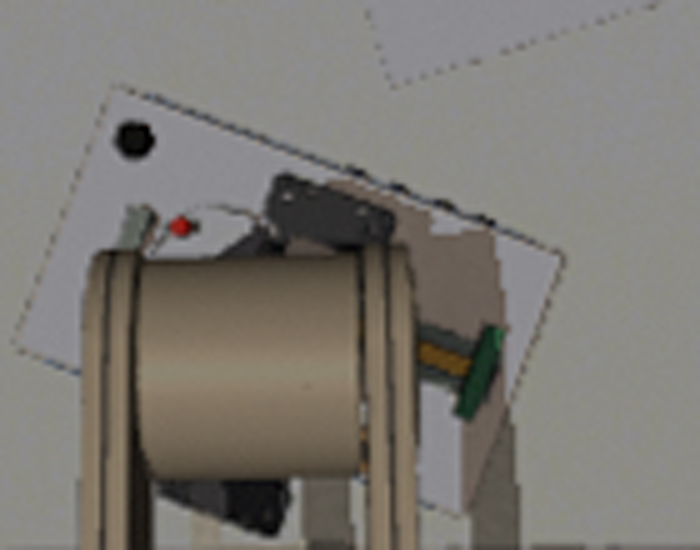

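```bash
python3 -m creep '[[0,0.001,0.01,-0.004,255],[0,0.001,0.01,-0.004,255],[0,0,0.006,0,255],[0,0,0,0,255]]'; python3 rel.py -40 28 91
python3 - <<'E'
from h import *
a=read_camera("scene")[140:240,290:400,::-1]; cv2.imwrite(f"pics/scene2.png",cv2.resize(a,None,fx=6,fy=6,interpolation=2))
s=[.534,.1025,1.209]
st=read_state(); M=R.from_rotvec(st['orientation']).as_matrix()
P=[st['tool_pos']+M@np.array(v) for v in((.0075,.0175,.011),(.0075,-.0175,.011),(-.0075,.0175,.011),(-.0075,-.0175,.011))]
print((proj("scene",P)-[290,140])*6+3)
E
```

```text
t: 4.62
tool_pos: [0.4878, 0.0571, 0.0919]
orientation: [-2.583, -1.787, 0.003]
force: [-0.8, 0.4, -0.5]
opening: 0.0009
tcp in shaker mm [-58.8  27.2  91.9] yaw err 0.0014 tilt [-0.002 -0.    -1.   ] F [-0.82  0.4  -0.46] t 4.6167 open 0.0008984457821083012
shift [18.8 -0.8  0.9]
[[277.13473479 280.13751735]
 [313.82104546 230.81147379]
 [246.26383432 267.55696987]
 [283.42142065 218.72924827]]
```

View pics/scene2.png

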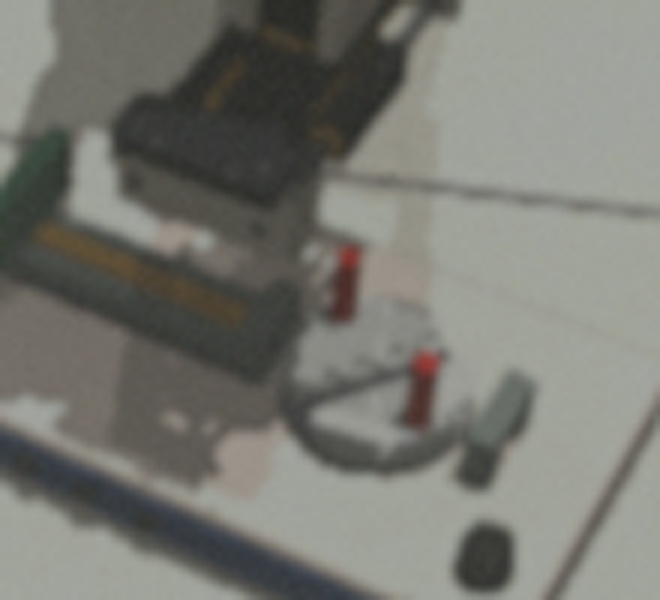

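```bash
python3 -m creep '[[0.005,-0.001,0,0,255],[0.005,0,0,0,255],[0.004,0,0,0,255],[0.004,0,0,0,255],[0.004,0,0,0,255],[0.004,0,0,0,255],[0.003,0,0,0,255],[0,0,0,0,255]]'; python3 rel.py -16 28 91;  python3 -m creep '[[0.003,0,0,0,255],[0.003,0,0,0,255],[0.003,0,0,0,255],[0.002,0,0,0,255],[0.001,0,0,0,255],[0,0,0,0,255]]'; python3 rel.py -13.5 28 91
python3 - <<'E'
from h import *
a=read_camera("scene")[140:240,290:400,::-1]; cv2.imwrite(f"pics/scene3.png",cv2.resize(a,None,fx=6,fy=6,interpolation=2))
a=read_camera("top")[160:270,250:390,::-1]; cv2.imwrite(f"pics/top3.png",cv2.resize(a,None,fx=5,fy=5,interpolation=2))
E
```

```text
t: 5.33
tool_pos: [0.4958, 0.0846, 0.0926]
orientation: [-2.581, -1.787, 0.009]
force: [-8.7, -4.5, 3.5]
opening: 0.0004
tcp in shaker mm [-30.3  29.4  92.6] yaw err 0.0022 tilt [-0.006 -0.002 -1.   ] F [-8.65 -4.51  3.5 ] t 5.3333 open 0.00041575581718891936
shift [14.3  1.4  1.6]
t: 5.83
tool_pos: [0.5024, 0.0964, 0.0936]
orientation: [-2.583, -1.788, 0.0]
force: [-1.0, -1.9, -1.0]
opening: 0.0003
tcp in shaker mm [-16.9  27.4  93.6] yaw err 0.0022 tilt [-0. -0. -1.] F [-0.99 -1.92 -1.03] t 5.8333 open 0.00026715900499581875
shift [ 3.4 -0.6  2.6]
```

View pics/scene3.png

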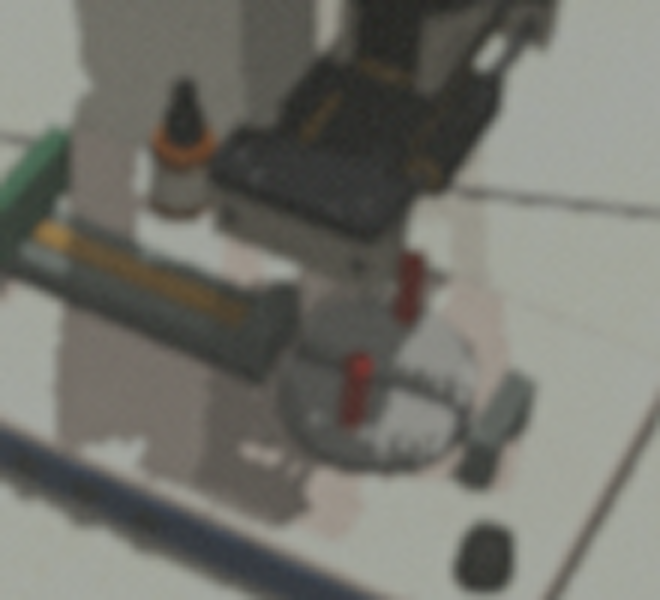

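View pics/top3.png

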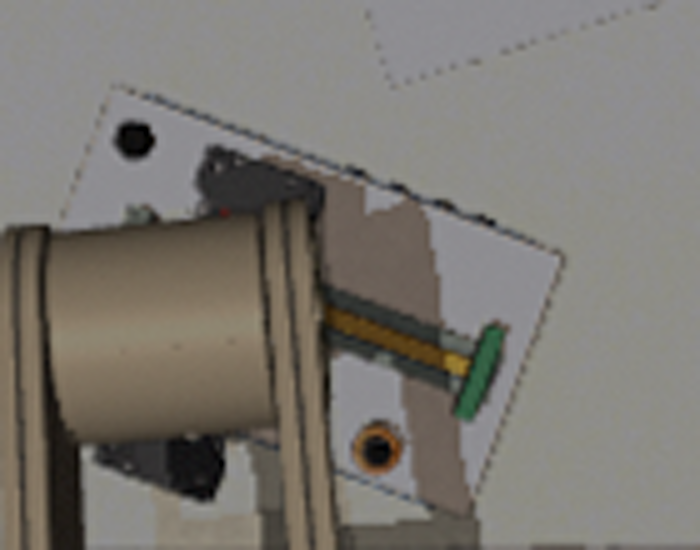

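```bash
cat > ang.py <<'E'
from h import *
im=read_camera("scene").astype(int); r,g,b=im[...,0],im[...,1],im[...,2]
m=(r>1.5*g+15)&(r>1.5*b+15)
k,l,st,c=cv2.connectedComponentsWithStats(m.astype(np.uint8))
m2=[]
for i in range(1,k):
    if 335<c[i][0]<375 and 170<c[i][1]<225: print(st[i],c[i].round(1)); m2.append(c[i])
print({q:[(np.round(d["pixel"],1).tolist(),round(d["confidence"],2)) for d in tip_of("scene",q)] for q in("pin_a","disc_top","bridge","keeper")})
for a in np.arange(-.3,.5,.1):
    P=[[.033*np.cos(a+k*np.pi/2),.033*np.sin(a+k*np.pi/2),.1] for k in(-1,1)]
    p=proj("scene",w([.534,.1025,1.209],P)); print(a.round(1),p.round(1).tolist(),(p[1]-p[0]).round(1))
E
python3 ang.py
```

```text
[349 200   3   3   7] [349.7 201. ]
{'pin_a': [([361.6, 177.1], 0.73), ([349.3, 197.7], 0.61)], 'disc_top': [([355.2, 202.3], 0.82), ([321.5, 171.0], 0.38)], 'bridge': [([349.5, 200.6], 0.7)], 'keeper': [([375.0, 204.6], 0.97), ([477.8, 278.7], 0.6)]}
-0.3 [[343.4, 197.4], [361.5, 184.4]] [ 18.1 -13. ]
-0.2 [[344.4, 198.1], [360.5, 183.8]] [ 16.1 -14.3]
-0.1 [[345.5, 198.7], [359.4, 183.2]] [ 13.9 -15.5]
0.0 [[346.7, 199.3], [358.3, 182.7]] [ 11.5 -16.6]
0.1 [[348.0, 199.7], [357.1, 182.3]] [  9.1 -17.5]
0.2 [[349.3, 200.1], [355.8, 181.9]] [  6.6 -18.2]
0.3 [[350.6, 200.4], [354.5, 181.7]] [  3.9 -18.7]
0.4 [[351.9, 200.6], [353.2, 181.5]] [  1.3 -19.1]
```

```bash
python3 -m creep '[[0.002,0,0.002,0,255],[0.0015,0,0,0,255],[0,0,0,0,255],[0,0,0,0,255]]'; python3 rel.py -13.5 28 91; python3 ang.py | head -3
```

```text
t: 6.52
tool_pos: [0.5037, 0.0995, 0.0917]
orientation: [2.583, 1.788, 0.001]
force: [-0.2, 0.4, 0.2]
opening: 0.0004
tcp in shaker mm [-13.5  27.2  91.7] yaw err 0.0019 tilt [ 0.  0. -1.] F [-0.17  0.4   0.25] t 6.5167 open 0.0003739255508166925
shift [ 0.  -0.8  0.7]
[347 199   2   2   2] [347.5 199.5]
{'pin_a': [([360.4, 183.0], 0.83), ([345.1, 198.4], 0.64), ([348.9, 216.7], 0.4), ([459.5, 194.1], 0.29)], 'disc_top': [([355.2, 204.1], 0.63)], 'bridge': [([333.2, 190.5], 0.8)], 'keeper': [([375.0, 207.5], 0.87)]}
-0.3 [[343.4, 197.4], [361.5, 184.4]] [ 18.1 -13. ]
```

```bash
python3 -m creep '[[-0.005,0,0,0,255],[-0.01,0,0,0,255],[-0.01,0,-0.01,0,255],[-0.01,0.003,-0.02,0,255],[-0.02,0.003,-0.015,0,255],[-0.03,0.003,0,0,255],[-0.03,0.003,0,0,255],[-0.03,0.004,0,0,255],[-0.03,0.004,0,0,255],[-0.02,0.004,0,0,255],[-0.01,0.003,0,0,255],[0,0,0,0,255]]'; python3 rel.py -212 0 85; python3 ang.py|head -3
python3 - <<'E'
from h import *
a=read_camera("top")[160:270,250:390,::-1]; cv2.imwrite(f"pics/top4.png",cv2.resize(a,None,fx=5,fy=5,interpolation=2))
a=read_camera("scene")[140:240,270:400,::-1]; cv2.imwrite(f"pics/scene4.png",cv2.resize(a,None,fx=6,fy=6,interpolation=2))
E
```

```text
t: 7.77
tool_pos: [0.4562, -0.1041, 0.1367]
orientation: [2.585, 1.784, -0.0]
force: [-0.2, -0.4, 0.3]
opening: 0.0004
tcp in shaker mm [-220.8   -0.4  136.7] yaw err -0.0013 tilt [ 0.    -0.001 -1.   ] F [-0.17 -0.45  0.31] t 7.7667 open 0.00043305923435593355
shift [ 8.8 -0.4 51.7]
[359 183   2   2   4] [359.5 183.5]
[347 199   3   3   9] [348. 200.]
{'pin_a': [([346.7, 198.4], 0.94), ([360.3, 181.5], 0.92)], 'disc_top': [([353.6, 201.6], 0.64)], 'bridge': [([333.0, 192.5], 0.76), ([364.1, 181.8], 0.57)], 'keeper': [([374.6, 207.1], 0.91)]}
```

View pics/top4.png

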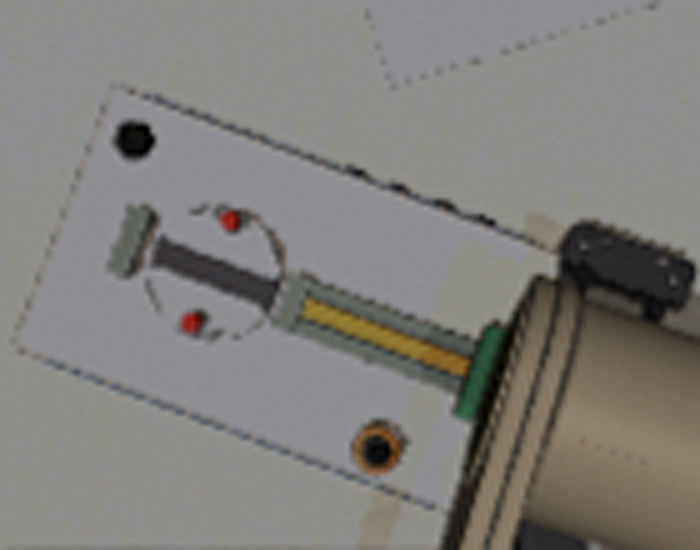

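View pics/scene4.png

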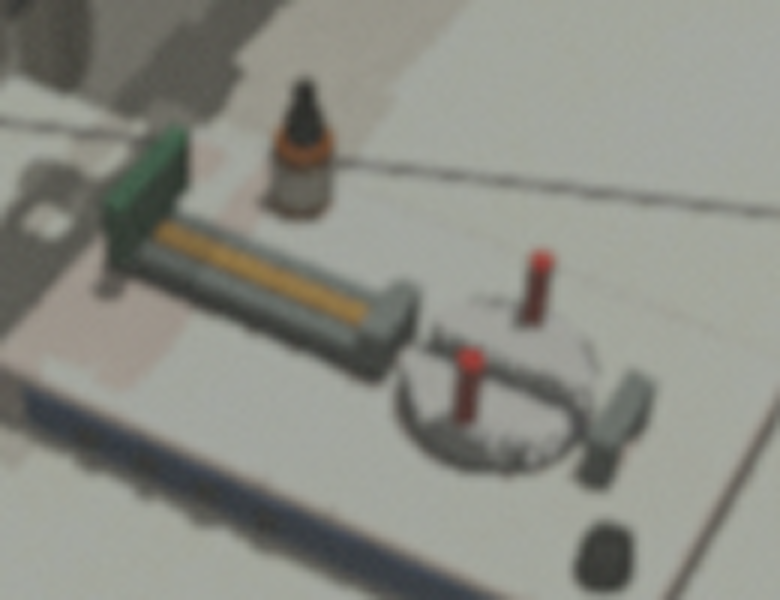

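```bash
python3 -m creep '[[0.003,0,0.02,0,255],[0.002,0,0.02,0,255],[0,0,0.012,0,255],[0,0,0.006,0,255],[0,0,0,0,255]]'; python3 rel.py -196 0 78;  python3 -m creep '[[0.005,0,0,0,255],[0.005,0,0,0,255],[0.004,0,0,0,255],[0.004,0,0,0,255],[0.004,0,0,0,255],[0.004,0,0,0,255],[0.004,0,0,0,255],[0.004,0,0,0,255],[0.004,0,0,0,255],[0,0,0,0,255]]'; python3 rel.py -170 0 78
python3 - <<'E'
from h import *
a=read_camera("scene")[140:240,270:400,::-1]; cv2.imwrite(f"pics/scene5.png",cv2.resize(a,None,fx=6,fy=6,interpolation=2))
E
```

```text
t: 8.53
tool_pos: [0.4572, -0.0966, 0.077]
orientation: [-2.581, -1.787, 0.003]
force: [0.5, 0.0, 0.0]
opening: 0.0005
tcp in shaker mm [-213.4    1.3   77. ] yaw err 0.0025 tilt [-0.003  0.001 -1.   ] F [0.48 0.02 0.02] t 8.5333 open 0.0004935779031929873
shift [17.4  1.4 -1. ]
t: 9.37
tool_pos: [0.4723, -0.0615, 0.0791]
orientation: [2.582, 1.788, 0.001]
force: [0.9, -1.1, 0.7]
opening: 0.0003
tcp in shaker mm [-175.2   -0.3   79.1] yaw err 0.0021 tilt [ 0.001 -0.    -1.   ] F [ 0.93 -1.13  0.72] t 9.3667 open 0.00028653007322029746
shift [ 5.2 -0.3  1.1]
```

View pics/scene5.png

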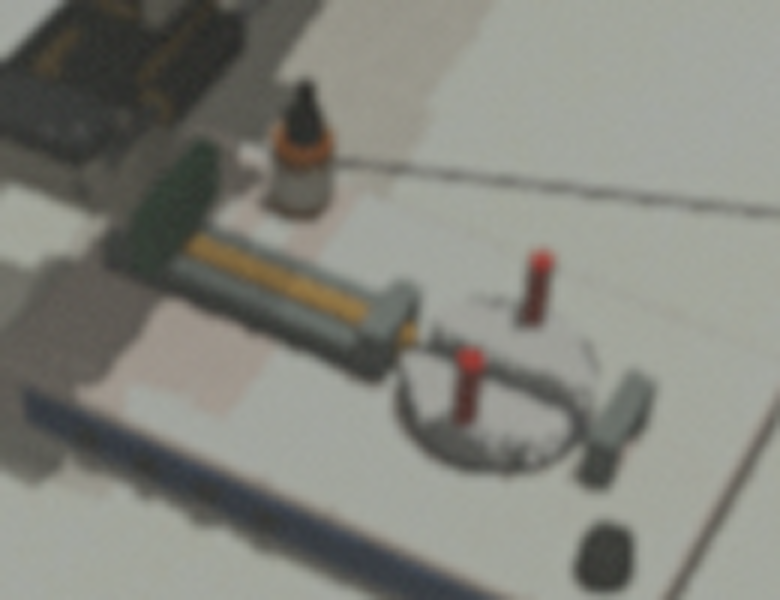

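```bash
python3 -m creep '[[0.004,0,0,0,255],[0.004,0,0,0,255],[0.004,0,0,0,255],[0.004,0,0,0,255],[0.004,0,0,0,255],[0.004,0,0,0,255],[0.004,0,0,0,255],[0.004,0,0,0,255],[0.004,0,0,0,255],[0.004,0,0,0,255],[0,0,0,0,255]]'; python3 rel.py -80 0 78
```

```text
t: 10.33
tool_pos: [0.4861, -0.0234, 0.0786]
orientation: [-2.582, -1.788, -0.001]
force: [0.2, -0.4, -0.7]
opening: 0.0009
tcp in shaker mm [-134.7    0.2   78.6] yaw err 0.0023 tilt [ 0.     0.001 -1.   ] F [ 0.19 -0.44 -0.68] t 10.3333 open 0.0008801316859103435
shift [54.7  0.4  0.6]
```

```bash
python3 -m creep '[[0.004,0,0,0,255],[0.004,0,0,0,255],[0.004,0,0,0,255],[0.004,0,0,0,255],[0.004,0,0,0,255],[0.004,0,0,0,255],[0.004,0,0,0,255],[0.004,0,0,0,255],[0.004,0,0,0,255],[0.004,0,0,0,255],[0.003,0,0,0,255],[0,0,0,0,255]]'; python3 rel.py -80 0 78
python3 - <<'E'
from h import *
a=read_camera("scene")[140:240,270:400,::-1]; cv2.imwrite(f"pics/scene6.png",cv2.resize(a,None,fx=6,fy=6,interpolation=2))
E
```

```text
t: 11.33
tool_pos: [0.5012, 0.0167, 0.0786]
orientation: [-2.582, -1.788, -0.001]
force: [-0.7, -1.0, 1.0]
opening: 0.0003
tcp in shaker mm [-91.8   0.3  78.6] yaw err 0.0022 tilt [ 0.     0.001 -1.   ] F [-0.67 -1.01  1.03] t 11.3333 open 0.0003470922121911053
shift [11.8  0.3  0.6]
```

View pics/scene6.png

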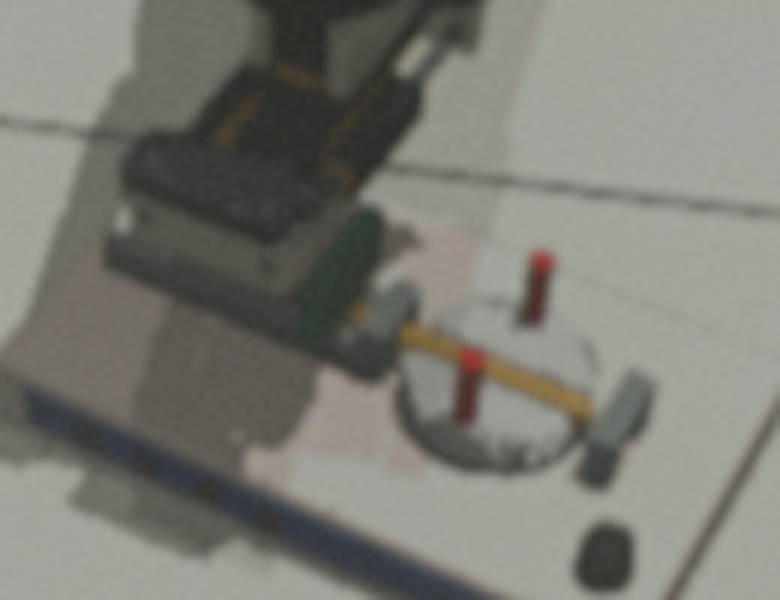

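The bar runs through the slot, with its nose just short of the keeper at (590,410) in the crop. About 12 mm are left, so I go slowly and watch the force.

```bash
python3 -m creep '[[0.003,0,0,0,255],[0.003,0,0,0,255],[0.002,0,0,0,255],[0.001,0,0,0,255],[0,0,0,0,255]]'; python3 rel.py -80 0 78; python3 -m creep '[[0.001,0,0,0,255],[0.001,0,0,0,255],[0,0,0,0,255]]'; python3 rel.py -80 0 78
```

```text
t: 11.8
tool_pos: [0.5042, 0.0247, 0.0785]
orientation: [-2.583, -1.788, -0.0]
force: [-0.4, -0.2, 0.2]
opening: 0.0007
tcp in shaker mm [-83.3   0.4  78.5] yaw err 0.002 tilt [-0.  0. -1.] F [-0.35 -0.19  0.16] t 11.8 open 0.0006972099221353045
shift [3.3 0.4 0.5]
t: 12.05
tool_pos: [0.5048, 0.0264, 0.0785]
orientation: [-2.583, -1.788, 0.0]
force: [-0.4, -0.4, -1.7]
opening: 0.0006
tcp in shaker mm [-81.5   0.3  78.5] yaw err 0.0018 tilt [-0.  0. -1.] F [-0.38 -0.39 -1.67] t 12.05 open 0.0006255429198480787
shift [1.5 0.3 0.5]
```

```bash
for i in 1; do python3 -m creep '[[0.001,0,0,0,255],[0.001,0,0,0,255],[0,0,0,0,255]]'; python3 rel.py -80 0 78; done;  python3 -m creep '[[0.001,0,0,0,255],[0,0,0,0,255]]'; python3 rel.py -80 0 78
python3 - <<'E'
from h import *
a=read_camera("scene")[140:240,290:390,::-1]; cv2.imwrite(f"pics/scene7.png",cv2.resize(a,None,fx=6,fy=6,interpolation=2))
E
```

```text
t: 12.3
tool_pos: [0.5054, 0.0279, 0.0785]
orientation: [2.583, 1.788, -0.001]
force: [-1.9, -2.6, -1.1]
opening: 0.0005
tcp in shaker mm [-79.9   0.3  78.5] yaw err 0.0017 tilt [-0.001 -0.    -1.   ] F [-1.89 -2.64 -1.08] t 12.3 open 0.000546998960835032
shift [-0.1  0.3  0.5]
t: 12.47
tool_pos: [0.5055, 0.028, 0.0785]
orientation: [2.583, 1.787, -0.003]
force: [-4.0, -7.5, 1.8]
opening: 0.0001
tcp in shaker mm [-79.8   0.3  78.5] yaw err 0.0017 tilt [-0.001 -0.002 -1.   ] F [-3.96 -7.47  1.76] t 12.4667 open 0.00013420019667949475
shift [-0.2  0.3  0.5]
```

View pics/scene7.png

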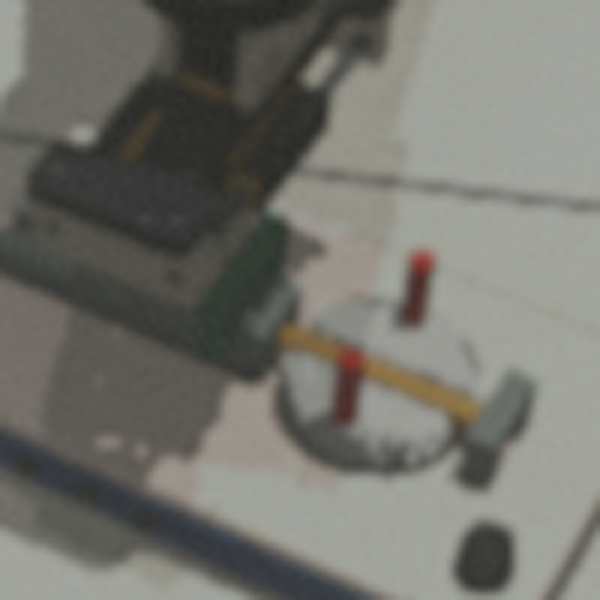

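The tool stopped 0.2 mm past the computed home position and the force rose to 8 N, so the plate is on the bridge. I back off, rise and check.

```bash
python3 -m creep '[[-0.003,0,0,0,255],[-0.01,0,0,0,255],[-0.02,0,0,0,255],[-0.02,0,-0.01,0,255],[-0.02,0,-0.02,0,255],[-0.03,0,-0.02,0,255],[-0.03,0,-0.02,0,255],[-0.02,0,-0.02,0,255],[-0.01,0,-0.01,0,255],[0,0,0,0,255],[0,0,0,0,255]]'; python3 rel.py
python3 - <<'E'
from h import *
a=read_camera("scene")[140:240,270:400,::-1]; cv2.imwrite(f"pics/scene8.png",cv2.resize(a,None,fx=6,fy=6,interpolation=2))
a=read_camera("top")[160:270,250:390,::-1]; cv2.imwrite(f"pics/top8.png",cv2.resize(a,None,fx=5,fy=5,interpolation=2))
E
```

```text
t: 13.43
tool_pos: [0.4489, -0.1236, 0.1787]
orientation: [2.584, 1.786, 0.002]
force: [-0.1, 0.1, 0.3]
opening: 0.0006
tcp in shaker mm [-241.6   -0.5  178.7] yaw err 0.0004 tilt [ 0.002  0.    -1.   ] F [-0.08  0.11  0.32] t 13.4333 open 0.0005704050445470119
```

View pics/scene8.png

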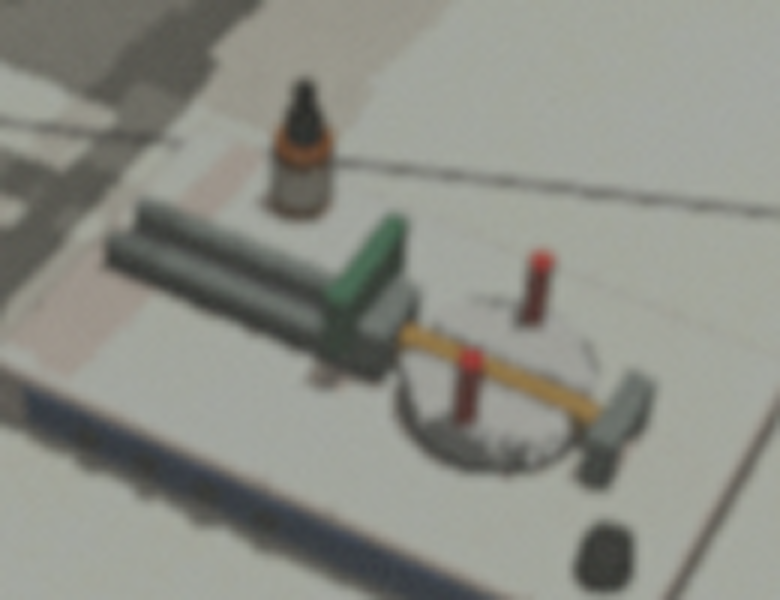

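View pics/top8.png

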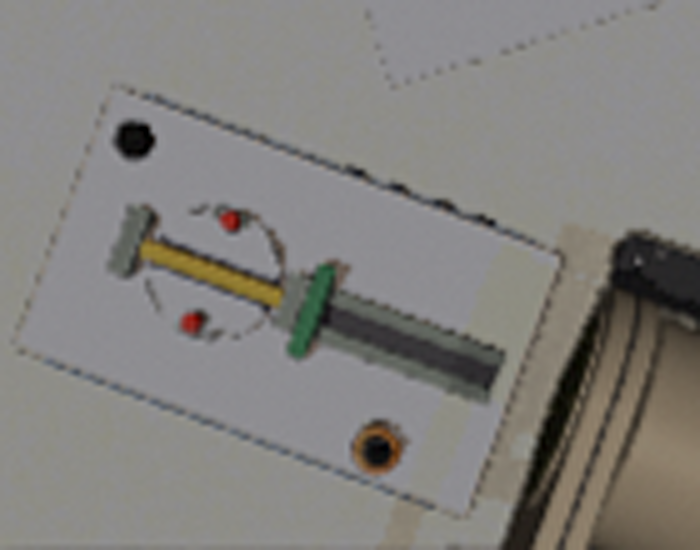

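The green plate is against the bridge at (312,312) in the top crop. The bar runs through the slot into the keeper at (145,248), the bottle and stopper have not moved, and the robot is clear.

```bash
python3 -c "
from plant import *
print(close_job())"
```

```text
the job is handed in; nothing more can be done
None
```

The shaft is locked and the job is handed in at about 13.5 s of the 48 s allowed; the hand-in gave no verdict.

I turned the disc from about 0.95 rad to about 0 by pushing its red pin with the closed fingers. I then pushed the brass bar by its green plate until it stopped against the bridge.

- **Bar home:** the tool stopped within 0.3 mm of the position I had worked out for home, and the force rose to about 8 N. The last pictures show the plate on the bridge, the nose in the keeper and the bar straight in the slot.
- **Disc in line:** in the top picture the slot and the channel differed by about 0.6° before I pushed the bar. The pins sat in the same place afterwards.
- **Bystanders:** the bottle and stopper on the shaker stand where they were. I did not check the rack, beakers, goggles or second bottle at the end, but the arm never worked near the rack or goggles and crossed the bench well above the glassware height.
- **Disagreement:** the two cameras disagreed by about 4 mm on where the shaker stands. I used a value between them, and the contacts matched it.

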